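# Load a setting bar under a spring hold-down flap

### The arm

A 6-joint arm with a two-finger parallel gripper is mounted at the origin on the work surface. World frame = base frame: x ahead of the robot, y to its left, z up, the work surface at z = 0. Lengths are in m, angles in degrees, forces in N, time in s.
With the tool pointing down it reaches from about 0.25 to 0.725 m from the base axis. Payload 9.7 kg.
Tool frame: the origin (TCP) lies on the centre line of the jaws, within the pads' length; the fingertips stand 19 mm ahead of it and the grasp point (between the pads) is the TCP (bot.tcp_to_tips is the z of the fingertips in the tool frame, in m); z points along the fingers, y is the line along which they close (so a half turn about z gives the same grasp; the last joint's range is limited). The gripper opens to 85 mm and grips with 20 to 120 N. Pads are 22 mm wide; open, the fingers measure 114 mm over their backs; the gripper's body (76 mm by 85 mm) begins 54 mm behind the grasp point. The pads swing forward as they close: fully open they stand 13 mm farther back than shut.
Start: joints at [-70.359, 4.979, 10.078, 95.1, 0, 90], TCP at [0.185, -0.518, 0.25] pointing down, gripper open.
Joint ranges: [-179.16, 179.16], [-48.56, 103.87], [-65.8, 70.77], [-126.05, 130.52], [-82.76, 87.17], [-180, 180]. Speed limits (degrees/s): [127.2, 127.2, 147.25, 180, 180, 180].

### API

Orientations are given as [roll, pitch, yaw] about the fixed x, y, z axes, in that order (R = Rz(yaw) Ry(pitch) Rx(roll)).
In Python, from workcell import bot gives the robot as it stands. The module is installed in compiled form; this text tells all that it offers.
- The arm moves only by the tool play_rows, never from a script. Its argument "increments" is a list of rows, each an object with "slide": the shift along the tool's x, y, z in mm, a list of three; "angular": the turn, a rotation vector about the tool's x, y, z in degrees, a list of three; "claw": the opening, from -1 (shut) to 1 (fully open). In form: [{"slide": [x, y, z], "angular": [rx, ry, rz], "claw": claw}, ...]. A call has 1 to 8 rows; each row shifts and turns the commanded pose from where the row before left it, along the tool's axes as they then stand; what a row does not reach is not made up. A row lasts 1/10 s, in which the tool goes at most 50 mm and 8.59 degrees, less where a joint would pass 70% of its speed; a pose out of reach is approached as far as the arm can. A call is refused whole if a number of a shift passes 50 or a number of a turn 8.59, either way. A call with a gripper value outside its range is refused whole. The fingers move at their own pace and stop on an object; "squeeze" is the grip in N (left out, the last holds). Time passes only in rows, so rows that do not move let the fingers close. It gives the time, the measured TCP pose, the force, the opening and the grip force at its end, in the units of the state.
- bot.get_obs(): the state, without advancing time (a new reading comes with each control period).
- bot.camera(name): name is "side" or "top"; returns the picture (420x560x3 uint8, red, green, blue); there is no depth.
- bot.camera_info(name): a dict with "fovy" (degrees; the focal length in pixels is half the picture's height over the tangent of half this angle, whatever the lens; pixels are square), "cx", "cy" (the principal point, pixels), "R" (3x3) and "t" (3): a world point X has camera coordinates R X + t. Camera axes: x right, y down, z forward; pixel columns grow to the right and rows downward; lengths in m; the calibration is good to about 2 mm. A picture is of the moment at which its call begins. camera_info takes no time and is no camera call.
- bot.job_done(): hands the job in; it is judged then, once.
The state is a dict: "time": time; "q": joint angles; "qd": joint speeds; "joint_efforts": joint torques, N m; "ee_pos": TCP position; "tcp_rot": TCP orientation; "wrist_force": force on the tool from outside, world axes, zero at the start; "torque": the same for the moment, N m; "opening": finger opening in m; "grasp_force": force on a finger pad.
Only numpy, scipy, OpenCV 4.12 (cv2) and the standard library are available. Lean on these libraries where they do the work, as an engineer would, in place of code of your own. Each camera call takes 0.05 s, during which the arm holds its last target. There are 200 camera calls.

### The job

Load the dark metal setting bar into the inspection fixture: with one fingertip press down the long thumb plate to hold the spring-closed flap open, and with the other fingertip push the bar by its upright rear block along its channel, under the flap, until it is fully home against the end stop. Keep the flap held open, off the bar, until the bar is home; then let the flap close onto it and move clear. The bar is only pushed, never lifted or tipped, and the loose post, bracket and screw are left where they stand.

Things in the scene. Friction and masses are not known exactly. Their poses are not given: they have to be found in the camera images.
- fixture: Fixed aluminium base plate, top at z = 12 mm. Frame for all offsets (mm): origin at table level on the channel's centre line, below the flap's near edge; x along the channel, the way the bar is pushed; y left, z up. Plate x -170..75, y -65..100. Channel: two rails 41 mm apart, x -150..50, tops at z = 18. It carries a rocker (shaft, flap, thumb plate) and the end stop.
- end_stop (a point): Middle of the near face of the end stop, at fixture x = 50, y = 0, z = 25: a dark steel block across the channel, 46 mm wide, top at z = 38. The bar is home when its nose touches this face.
- shaft (a point): Point on the rocker shaft's axis at fixture x = 0, y = 42, z = 36. The shaft is 10 mm thick and runs along x between two blue posts (x -166..-154 and 42..54, y 32..52, tops at z = 44). The flap reaches from it to the right over the channel, the thumb plate to the left.
- flap_pad (a point): Middle of the underside of the flap's pressing pad, at fixture x = 20, y = -10, z = 20 when shut; moves with the flap. The flap is a steel plate 40 mm long (x 0..40) from the shaft to y = -20, the pad below its outer end (y -20..0). Shut, it squarely blocks the bar's tongue (top at z = 28): pushing the bar does not open it.
- flap (a joint): Angle of flap and thumb plate, one rigid rocker, in rad: 0 shut, 0.65 fully open. Pressing the thumb plate down opens it; a spring shuts it when let go. The pad clears the bar's tongue above about 0.2; properly open is above 0.25; 0.4 to 0.5 is a good amount to hold, 3 to 5 N at the thumb plate's middle line. Shut on the loaded bar it reads about 0.2.
- thumb_plate (a point): Mid-point of the thumb plate's top face: a steel strip 150 mm long (fixture x -150..0), 38 wide (y 42..83), 5 thick. Point at x = -75, y = 67, z = 48 when shut, 28 mm out from the shaft; it moves. Shut, the strip slopes up outward by 0.35 rad; opened by 0.35 it is level, point at z = 38; at 0.45, z = 36. A fingertip may press anywhere along it and slide along it (drag 3 to 6 N).
- setting_bar: Loose dark anodised aluminium bar, about 0.25 kg, 100 x 36 mm: low tongue in front (80 long, 16 thick), upright block at the rear (20 long, 48 high). Origin at the foot of the middle of its rear face, on the base plate (z = 12); x points to the nose, 100 mm ahead. Block top at z = 60. Home, the origin is at fixture x = -50; it starts 60 to 80 mm short of that. Push the rear face of the block.
- tooling_post: Loose steel post 16 mm in diameter on a blue round foot 52 mm across, 105 mm tall, on the table right of the fixture. Origin under its foot. Leave alone.
- angle_bracket: Loose blue L-shaped bracket, 60 x 35 mm foot, 53 mm tall, on the table right of the fixture. Origin under its foot. Leave alone.
- shoulder_screw: Loose steel screw standing on its head, 30 mm across, 34 mm tall, on the table left of the fixture. Origin under its head. Leave alone.

How it is judged:
By the outcome, as a careful person would: the job done as asked, in the order asked, and still so for the second after the job is handed in, with the robot touching nothing.
It also fails if it takes over 38 s, if anything falls off the work surface, if the arm or the gripper's body presses on something with over 40 N, if the wrist force passes 120 N, or if a joint passes its speed limit or range.

## Working session

There is one attempt and no reset: what is moved stays moved. The work goes in short steps, Python scripts to look and compute and a tool call to move; the robot and the scene stay as the last step left them, time stands still between calls to the robot, and variables do not carry over. Pictures are saved under pics/ and viewed, at most 10 in all, crops included, and the job is handed in when it is done.

Besides the shell and the picture viewer there is one more tool, called after "Request:" by a JSON object that holds its "fn" and its "kwargs". play_rows: Moves the arm, as the interface text tells. Its arguments: {"type":"object","properties":{"increments":{"type":"array"},"squeeze":{"type":"number"}},"required":["increments"]}

```bash
mkdir -p pics
python3 - <<'E'
from workcell import bot
import cv2,numpy as np
for n in("side","top"):
    cv2.imwrite(f"pics/{n}0.png",cv2.resize(bot.camera(n)[:,:,::-1],(800,600),interpolation=cv2.INTER_CUBIC))
    i=bot.camera_info(n);print(n,i, (-np.array(i["R"]).T@i["t"]))
print(bot.get_obs(),bot.tcp_to_tips)
E
```

```text
side {'fovy': 53.547387275186416, 'cx': 271.4059826813693, 'cy': 215.02867343909443, 'R': array([[-0.89710759, -0.44167823,  0.01087729],
       [-0.35092459,  0.69738516, -0.62490469],
       [ 0.26842114, -0.56442385, -0.78062527]]), 't': array([0.53620203, 0.23754923, 0.55598037])} [0.41515589 0.38497403 0.57662554]
top {'fovy': 44.14292927831247, 'cx': 282.55768396047495, 'cy': 215.27331628925515, 'R': array([[ 0.02378868, -0.99971571,  0.0016148 ],
       [-0.98225728, -0.02367375, -0.18603816],
       [ 0.1860235 ,  0.00283945, -0.98254119]]), 't': array([5.74322680e-04, 5.99562272e-01, 9.36644972e-01])} [0.41467277 0.01210849 1.0318328 ]
{'time': 0.1, 'q': array([-7.03588452e+01,  5.00697140e+00,  1.00409999e+01,  9.50995569e+01,
        1.38866879e-03,  9.00006168e+01]), 'qd': array([-0.03315065, -0.09417907,  0.15484167,  0.02545148,  0.02596496,
       -0.04036627]), 'joint_efforts': array([-8.58517906e-04, -5.21562696e+01,  4.65652585e+01,  1.59223593e-02,
       -1.54937533e-05, -2.52457204e-05]), 'ee_pos': array([ 0.1848184 , -0.51783382,  0.2496813 ]), 'tcp_rot': array([-1.79934472e+02, -1.38796242e-03,  1.96405364e+01]), 'wrist_force': array([-0.10278002,  0.17053012,  0.29771394]), 'torque': array([ 0.01531154,  0.00792892, -0.04784861]), 'grasp_force': 0.0, 'opening': 0.08509870325390649} 0.019
```

View pics/side0.png

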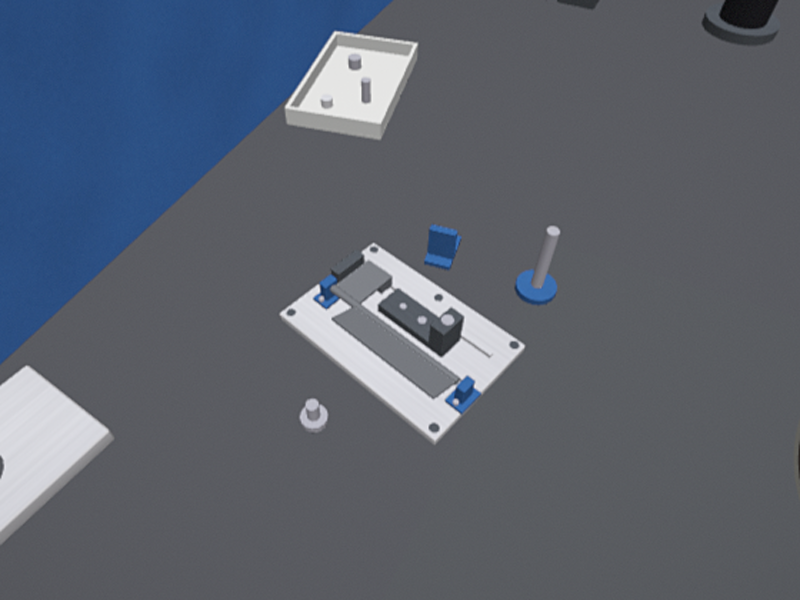

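View pics/top0.png

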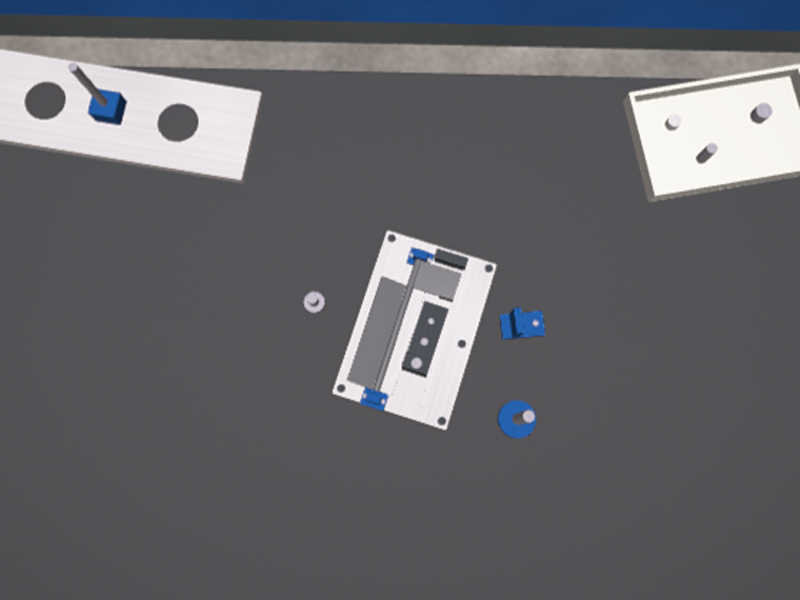

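The side view shows the fixture at the centre, around (400,340). In the top view the plate corners are at about (388,231), (496,263), (446,429) and (333,393). The bar's rear block faces the robot. Next I'll enlarge both.

Run:
```python
import cv2
from workcell import bot
for n,(x,y,w,h) in dict(top=(225,155,130,150),side=(190,165,185,147)).items():
    im=bot.camera(n)[:,:,::-1][y:y+h,x:x+w]
    cv2.imwrite(f"pics/{n}1.png",cv2.resize(im,None,fx=4,fy=4,interpolation=cv2.INTER_CUBIC))
```

```text
(no output)
```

View pics/top1.png

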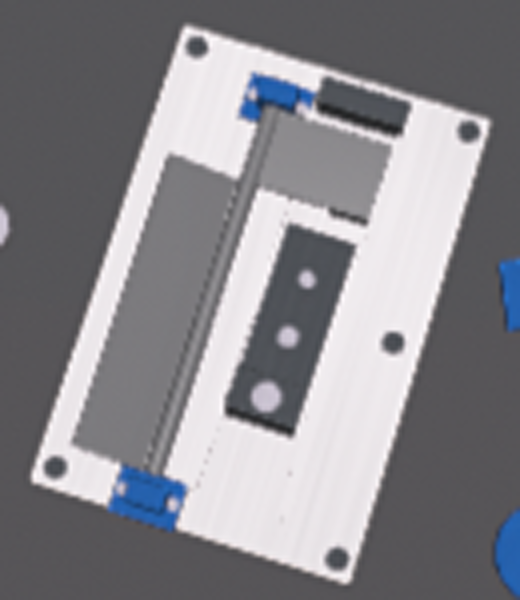

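View pics/side1.png

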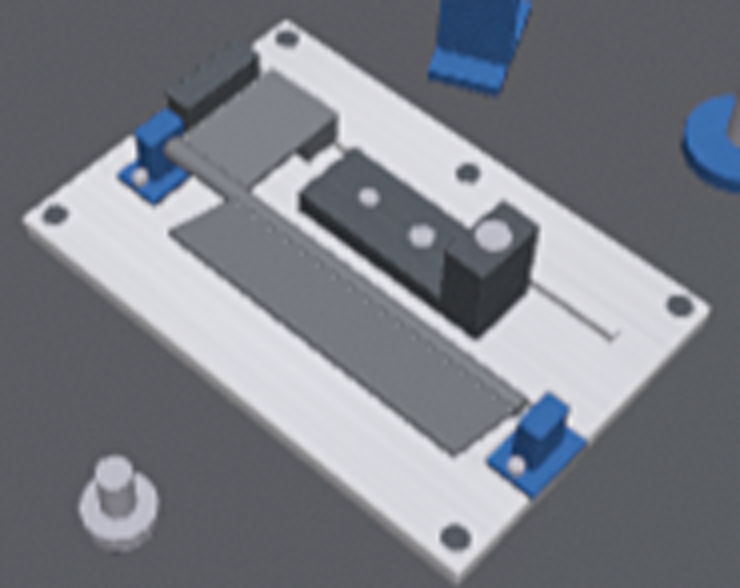

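Top crop: the plate corners are (183,26), (491,121), (348,584) and (32,482). The bar's nose is at (290,225)–(357,245), and the rear edge of the block top is at about (228,408)–(295,429).
Side crop: the plate corners are (287,20), (24,218), (710,310) and (458,572). The block top is (538,229), (503,203), (445,243), (477,279), with the foot at (477,337).

```bash
cat > h.py <<'E'
import numpy as np
from workcell import bot
from scipy.optimize import least_squares
OFF=dict(top=(225,155),side=(190,165))
def px(n,p): return np.array(OFF[n])+(np.array(p)+.5)/4-.5
def proj(n,X):
    i=bot.camera_info(n);f=210/np.tan(np.radians(i["fovy"]/2));c=np.array(i["R"])@X+i["t"]
    return np.array([i["cx"],i["cy"]])+f*c[:2]/c[2]
def W(p,l):
    c,s=np.cos(p[2]),np.sin(p[2]);l=np.array(l)/1000
    return np.array([p[0]+c*l[0]-s*l[1],p[1]+s*l[0]+c*l[1],p[3]+l[2]])
def fit(obs,p0):
    r=lambda p:np.concatenate([proj(n,W(p,l))-px(n,q) for n,q,l in obs])
    s=least_squares(r,p0,loss="soft_l1");return s.x,r(s.x).reshape(-1,2)
E
python3 - <<'E'
from h import *
F=[("top",(183,26),(75,100,12)),("top",(491,121),(75,-65,12)),("top",(348,584),(-170,-65,12)),("top",(32,482),(-170,100,12)),
("side",(287,20),(75,-65,12)),("side",(24,218),(75,100,12)),("side",(710,310),(-170,-65,12)),("side",(458,570),(-170,100,12)),
("top",(402,133),(50,-23,38)),("top",(316,108),(50,23,38))]
B=[("top",(290,225),(100,18,16)),("top",(357,245),(100,-18,16)),("top",(228,408),(0,18,48)),("top",(295,429),(0,-18,48)),
("side",(538,229),(0,-18,48)),("side",(503,203),(20,-18,48)),("side",(445,243),(20,18,48)),("side",(477,279),(0,18,48)),("side",(477,337),(0,18,0))]
np.set_printoptions(precision=4,suppress=True)
f,r=fit(F,[.5,0,-.3,0]);print(f,np.degrees(f[2]));print(r.round(1).tolist())
b,r=fit(B,[.45,0,-.3,.012]);print(b,np.degrees(b[2]));print(r.round(1).tolist())
c,s=np.cos(f[2]),np.sin(f[2]);d=b[:2]-f[:2];print("bar in fixture",c*d[0]+s*d[1],-s*d[0]+c*d[1])
print(bot.get_obs()["time"])
E
```

```text
[ 0.6219 -0.0324 -0.2889 -0.003 ] -16.553209223240575
[[0.3, -0.7], [0.4, -0.4], [0.3, -0.0], [-0.7, -0.7], [0.5, 0.4], [0.4, 0.4], [1.3, -0.0], [0.7, 1.7], [0.4, -1.3], [-0.3, -2.0]]
[ 0.517  -0.0004 -0.3107  0.0092] -17.8030465851436
[[0.1, -1.4], [0.6, -0.6], [-1.0, -1.5], [0.3, -0.5], [1.4, -0.4], [0.5, -0.9], [0.1, 2.0], [1.9, 0.2], [-0.6, 3.0]]
bar in fixture -0.10969776380032024 0.0008051089820804852
0.2
```

Request:
{"fn": "play_rows", "kwargs": {"increments": [{"slide": [0, 0, 0], "angular": [0, 0, 8], "claw": 0.24}, {"slide": [0, 0, 0], "angular": [0, 0, 0], "claw": 0.24}, {"slide": [0, 0, 0], "angular": [0, 0, 0], "claw": 0.24}], "squeeze": 40}}

```text
time: 0.5
ee_pos: [0.1849, -0.518, 0.2502]
tcp_rot: [-180.0, 0.0, 11.8]
wrist_force: [1.2, -0.1, -0.1]
opening: 0.0527
grasp_force: 0.0
```

```bash
python3 -c "
from workcell import bot
o=bot.get_obs();print(o['q'],o['tcp_rot'],o['ee_pos'],o['opening'],o['time'])"
```

```text
[-7.03588131e+01  4.98394999e+00  1.00713616e+01  9.50985463e+01
 -8.66157581e-05  9.77952491e+01] [-1.79988980e+02  1.59605207e-03  1.18459380e+01] [ 0.18486105 -0.51797279  0.25017425] 0.052693376818411256 0.5
```

Request:
{"fn": "play_rows", "kwargs": {"increments": [{"slide": [0, 0, 0], "angular": [0, 0, -8.4], "claw": 0.24}, {"slide": [0, 0, 0], "angular": [0, 0, -8.4], "claw": 0.24}, {"slide": [0, 0, 0], "angular": [0, 0, -8.4], "claw": 0.24}, {"slide": [0, 0, 0], "angular": [0, 0, -8.4], "claw": 0.24}, {"slide": [0, 0, 0], "angular": [0, 0, -8.4], "claw": 0.24}, {"slide": [0, 0, 0], "angular": [0, 0, -8.4], "claw": 0.24}, {"slide": [0, 0, 0], "angular": [0, 0, -8.4], "claw": 0.24}, {"slide": [0, 0, 0], "angular": [0, 0, -8.4], "claw": 0.24}]}}

```text
time: 1.3
ee_pos: [0.1849, -0.518, 0.2502]
tcp_rot: [-180.0, -0.0, 79.4]
wrist_force: [-0.7, -0.2, 0.0]
opening: 0.053
grasp_force: 0.0
```

Request:
{"fn": "play_rows", "kwargs": {"increments": [{"slide": [0, 0, 0], "angular": [0, 0, -8.4], "claw": 0.24}, {"slide": [0, 0, 0], "angular": [0, 0, -8.4], "claw": 0.24}, {"slide": [0, 0, 0], "angular": [0, 0, -8.4], "claw": 0.24}, {"slide": [0, 0, 0], "angular": [0, 0, -8.4], "claw": 0.24}, {"slide": [0, 0, 0], "angular": [0, 0, -8.4], "claw": 0.24}, {"slide": [0, 0, 0], "angular": [0, 0, -8.4], "claw": 0.24}, {"slide": [0, 0, 0], "angular": [0, 0, -8.4], "claw": 0.24}, {"slide": [0, 0, 0], "angular": [0, 0, -8.4], "claw": 0.24}]}}

```text
time: 2.1
ee_pos: [0.1849, -0.518, 0.2502]
tcp_rot: [180.0, -0.0, 146.6]
wrist_force: [-1.2, 0.4, 0.7]
opening: 0.0529
grasp_force: 0.0
```

Request:
{"fn": "play_rows", "kwargs": {"increments": [{"slide": [0, 0, 0], "angular": [0, 0, -8.4], "claw": 0.24}, {"slide": [0, 0, 0], "angular": [0, 0, -8.4], "claw": 0.24}, {"slide": [0, 0, 0], "angular": [0, 0, -0.4], "claw": 0.24}, {"slide": [0, 0, 0], "angular": [0, 0, 0], "claw": 0.24}]}}

```text
time: 2.5
ee_pos: [0.1849, -0.518, 0.2503]
tcp_rot: [180.0, -0.0, 163.1]
wrist_force: [-0.2, -1.0, 0.4]
opening: 0.0529
grasp_force: 0.0
```

```bash
cat >> h.py <<'E'
FX=np.array([.6219,-.0324]);FY=-16.55
from scipy.spatial.transform import Rotation as Ro
def go(fx,fy,z):
    o=bot.get_obs();a=np.radians(FY);M=np.array([[np.cos(a),-np.sin(a)],[np.sin(a),np.cos(a)]])
    d=np.append(FX+M@[fx/1000,fy/1000],z/1000)-o["ee_pos"]
    R=Ro.from_euler("xyz",o["tcp_rot"],degrees=True).as_matrix()
    print("t",o["time"],"fix xy",(M.T@(o["ee_pos"][:2]-FX)*1000).round(1),"z",o["ee_pos"][2],"rot",o["tcp_rot"].round(2),"F",o["wrist_force"].round(1),"op",o["opening"])
    print("fixture-frame F",(M.T@o["wrist_force"][:2]).round(1),"slide mm",(R.T@d*1000).round(1))
E
python3 -c "
from h import *
go(-128,33.5,110)"
```

```text
t 2.5 fix xy [-280.6 -589.9] z 0.2502579121166438 rot [179.99  -0.   163.12] F [-0.2 -1.   0.4] op 0.0529446610947641
fixture-frame F [ 0.1 -1. ] slide mm [-149.   624.3  140.3]
```

Request:
{"fn": "play_rows", "kwargs": {"increments": [{"slide": [-9.3, 39, 0], "angular": [0, 0, -0.3], "claw": 0.24}, {"slide": [-9.3, 39, 0], "angular": [0, 0, 0], "claw": 0.24}, {"slide": [-9.3, 39, 0], "angular": [0, 0, 0], "claw": 0.24}, {"slide": [-9.3, 39, 0], "angular": [0, 0, 0], "claw": 0.24}, {"slide": [-9.3, 39, 0], "angular": [0, 0, 0], "claw": 0.24}, {"slide": [-9.3, 39, 0], "angular": [0, 0, 0], "claw": 0.24}, {"slide": [-9.3, 39, 0], "angular": [0, 0, 0], "claw": 0.24}, {"slide": [-9.3, 39, 0], "angular": [0, 0, 0], "claw": 0.24}]}}

```text
time: 3.3
ee_pos: [0.3453, -0.2385, 0.2505]
tcp_rot: [-180.0, 0.0, 163.4]
wrist_force: [0.4, -0.1, -0.2]
opening: 0.0532
grasp_force: 0.0
```

Request:
{"fn": "play_rows", "kwargs": {"increments": [{"slide": [-9.3, 39, 0], "angular": [0, 0, 0], "claw": 0.24}, {"slide": [-9.3, 39, 0], "angular": [0, 0, 0], "claw": 0.24}, {"slide": [-9.3, 39, 0], "angular": [0, 0, 0], "claw": 0.24}, {"slide": [-9.3, 39, 0], "angular": [0, 0, 0], "claw": 0.24}, {"slide": [-9.3, 39, 0], "angular": [0, 0, 0], "claw": 0.24}, {"slide": [-9.3, 39, 0], "angular": [0, 0, 0], "claw": 0.24}, {"slide": [-9.3, 39, 0], "angular": [0, 0, 0], "claw": 0.24}, {"slide": [0, 0, 0], "angular": [0, 0, 0], "claw": 0.24}]}}

```text
time: 4.1
ee_pos: [0.486, 0.0067, 0.2496]
tcp_rot: [180.0, -0.0, 163.6]
wrist_force: [-0.6, -0.2, -0.4]
opening: 0.0531
grasp_force: 0.0
```

```bash
python3 -c "
from h import *
go(-128,33.5,110)"
```

```text
t 4.1 fix xy [-141.4   -1.2] z 0.24955706218149812 rot [ 1.7996e+02 -4.0000e-02  1.6361e+02] F [-0.6 -0.2 -0.4] op 0.0531419949792702
fixture-frame F [-0.5 -0.3] slide mm [-13.6  34.6 139.6]
```

Request:
{"fn": "play_rows", "kwargs": {"increments": [{"slide": [-7, 17, 20], "angular": [0, 0, 0], "claw": 0.24}, {"slide": [-6.6, 17.6, 30], "angular": [0, 0, 0], "claw": 0.24}, {"slide": [0, 0, 40], "angular": [0, 0, 0], "claw": 0.24}, {"slide": [0, 0, 40], "angular": [0, 0, 0], "claw": 0.24}, {"slide": [0, 0, 10], "angular": [0, 0, 0], "claw": 0.24}, {"slide": [0, 0, 0], "angular": [0, 0, 0], "claw": 0.24}]}}

```text
time: 4.7
ee_pos: [0.5065, 0.0324, 0.1095]
tcp_rot: [-179.9, -0.1, 163.5]
wrist_force: [0.2, 0.5, 0.3]
opening: 0.0527
grasp_force: 0.0
```

```bash
cat > snap.py <<'E'
import sys,cv2,numpy as np
from h import *
go(-128,33.5,90)
a=[]
for n,(x,y,w,h) in dict(top=(225,130,130,175),side=(190,150,160,175)).items():
    a.append(cv2.resize(bot.camera(n)[:,:,::-1][y:y+h,x:x+w],None,fx=2.75,fy=3.4 if 0 else 2.75,interpolation=cv2.INTER_CUBIC))
cv2.imwrite(sys.argv[1],np.hstack(a))
E
python3 snap.py pics/a.png
```

```text
t 4.7 fix xy [-129.1   29.2] z 0.10950203192295871 rot [-1.7995e+02 -1.4000e-01  1.6345e+02] F [0.2 0.5 0.3] op 0.052675265992202264
fixture-frame F [0.  0.6] slide mm [-1.1  4.3 19.5]
```

View pics/a.png

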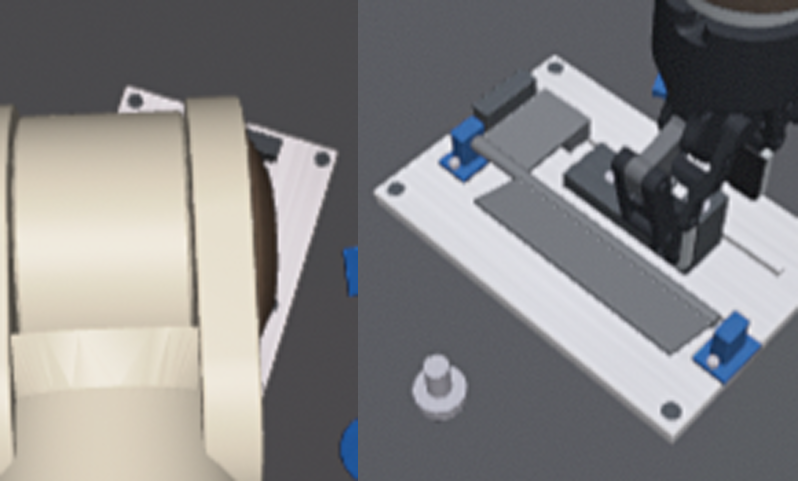

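Side half of the picture: the left fingertip is at about (685,268) and the right fingertip at (752,197). The top view is blocked by the arm. I'll compare these with the predicted tips.

Run:
```python
from h import *
p=[FX[0],FX[1],np.radians(FY),0]
for z in (90,96,102):
  for y in (29.2+26.3,29.2+41,29.2-26.3,29.2-41):
    for x in(-118,-140):
      u=proj("side",W(p,(x,y,z)));print(z,round(y),x,(358+(u[0]-190)*2.75).round(),((u[1]-150)*2.75).round())
```

```text
90 56 -118 664.0 246.0
90 56 -140 696.0 270.0
90 70 -118 645.0 263.0
90 70 -140 678.0 288.0
90 3 -118 726.0 189.0
90 3 -140 759.0 211.0
90 -12 -118 743.0 173.0
90 -12 -140 775.0 195.0
96 56 -118 664.0 240.0
96 56 -140 697.0 264.0
96 70 -118 646.0 257.0
96 70 -140 679.0 281.0
96 3 -118 727.0 182.0
96 3 -140 760.0 204.0
96 -12 -118 744.0 166.0
96 -12 -140 777.0 188.0
102 56 -118 665.0 233.0
102 56 -140 698.0 257.0
102 70 -118 646.0 250.0
102 70 -140 680.0 275.0
102 3 -118 729.0 175.0
102 3 -140 762.0 197.0
102 -12 -118 746.0 159.0
102 -12 -140 778.0 181.0
```

Request:
{"fn": "play_rows", "kwargs": {"increments": [{"slide": [-0.5, 4.3, 0], "angular": [0, 0, 0], "claw": 0.24}, {"slide": [0, 0, 15], "angular": [0, 0, 0], "claw": 0.24}, {"slide": [0, 0, 13], "angular": [0, 0, 0], "claw": 0.24}, {"slide": [0, 0, 0], "angular": [0, 0, 0], "claw": 0.24}, {"slide": [0, 0, 0], "angular": [0, 0, 0], "claw": 0.24}]}}

```text
time: 5.3
ee_pos: [0.5087, 0.0367, 0.0816]
tcp_rot: [-180.0, -0.1, 163.5]
wrist_force: [0.3, -0.0, 0.2]
opening: 0.0532
grasp_force: 0.0
```

```bash
python3 -c "
from h import *
go(-128,33.5,70)"
```

```text
t 5.3 fix xy [-128.2   34. ] z 0.08164941737110172 rot [-1.7997e+02 -7.0000e-02  1.6354e+02] F [ 0.3 -0.   0.2] op 0.053206288877195654
fixture-frame F [0.3 0.1] slide mm [-0.2 -0.5 11.6]
```

Request:
{"fn": "play_rows", "kwargs": {"increments": [{"slide": [0, 0, 5], "angular": [0, 0, 0], "claw": 0.24}, {"slide": [0, 0, 5], "angular": [0, 0, 0], "claw": 0.24}, {"slide": [0, 0, 0], "angular": [0, 0, 0], "claw": 0.24}]}}

```text
time: 5.6
ee_pos: [0.5088, 0.0367, 0.0716]
tcp_rot: [-180.0, -0.0, 163.5]
wrist_force: [-0.2, 0.3, -0.0]
opening: 0.0528
grasp_force: 0.0
```

Request:
{"fn": "play_rows", "kwargs": {"increments": [{"slide": [0, 0, 3], "angular": [0, 0, 0], "claw": 0.24}, {"slide": [0, 0, 0], "angular": [0, 0, 0], "claw": 0.24}]}}

```text
time: 5.8
ee_pos: [0.509, 0.0367, 0.069]
tcp_rot: [-180.0, -0.0, 163.5]
wrist_force: [-0.1, 0.1, -0.1]
opening: 0.053
grasp_force: 0.0
```

Request:
{"fn": "play_rows", "kwargs": {"increments": [{"slide": [0, 0, 3], "angular": [0, 0, 0], "claw": 0.24}, {"slide": [0, 0, 0], "angular": [0, 0, 0], "claw": 0.24}]}}

```text
time: 6.0
ee_pos: [0.509, 0.0367, 0.0659]
tcp_rot: [-180.0, -0.0, 163.5]
wrist_force: [0.8, -1.1, -0.6]
opening: 0.0531
grasp_force: 0.0
```

Request:
{"fn": "play_rows", "kwargs": {"increments": [{"slide": [0, 0, 3], "angular": [0, 0, 0], "claw": 0.24}, {"slide": [0, 0, 0], "angular": [0, 0, 0], "claw": 0.24}]}}

```text
time: 6.2
ee_pos: [0.5092, 0.0368, 0.0631]
tcp_rot: [180.0, 0.0, 163.5]
wrist_force: [0.3, -0.4, 0.2]
opening: 0.0529
grasp_force: 0.8
```

Request:
{"fn": "play_rows", "kwargs": {"increments": [{"slide": [0, 0, 2], "angular": [0, 0, 0], "claw": 0.24}, {"slide": [0, 0, 0], "angular": [0, 0, 0], "claw": 0.24}]}}

```text
time: 6.4
ee_pos: [0.5093, 0.0368, 0.0613]
tcp_rot: [180.0, 0.0, 163.5]
wrist_force: [-0.0, 0.5, 2.3]
opening: 0.053
grasp_force: 1.0
```

Request:
{"fn": "play_rows", "kwargs": {"increments": [{"slide": [0, 0, 2], "angular": [0, 0, 0], "claw": 0.24}, {"slide": [0, 0, 0], "angular": [0, 0, 0], "claw": 0.24}]}}

```text
time: 6.6
ee_pos: [0.5093, 0.0368, 0.0592]
tcp_rot: [180.0, 0.0, 163.5]
wrist_force: [1.2, 2.3, 3.1]
opening: 0.053
grasp_force: 1.2
```

Request:
{"fn": "play_rows", "kwargs": {"increments": [{"slide": [0, 0, 2], "angular": [0, 0, 0], "claw": 0.24}, {"slide": [0, 0, 0], "angular": [0, 0, 0], "claw": 0.24}]}}

```text
time: 6.8
ee_pos: [0.5092, 0.0368, 0.0572]
tcp_rot: [180.0, 0.0, 163.5]
wrist_force: [1.3, 1.0, 2.9]
opening: 0.0527
grasp_force: 1.4
```

```bash
python3 snap.py pics/b.png
```

```text
t 6.8 fix xy [-127.7   34.2] z 0.05718489371361547 rot [1.7999e+02 1.0000e-02 1.6354e+02] F [1.3 1.  2.9] op 0.05273536567476398
fixture-frame F [1.  1.3] slide mm [  0.3  -0.7 -32.8]
```

View pics/b.png

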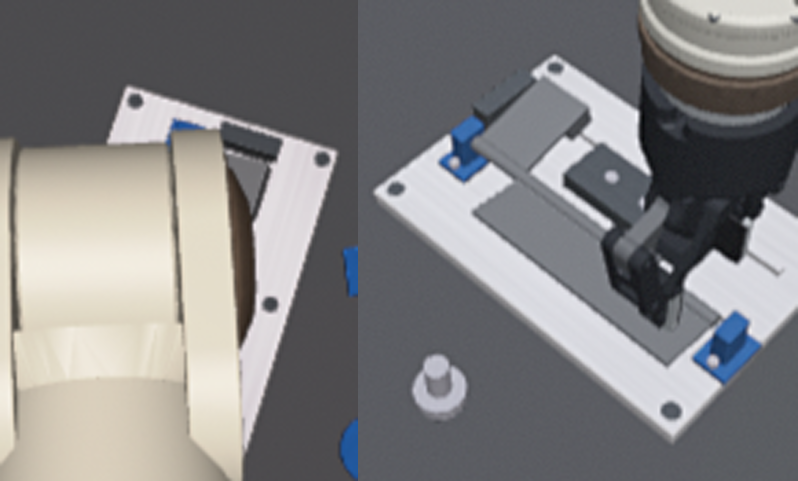

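Pressing has started: the thumb plate's outer near corner moved from (670,353) to (668,365) and the flap is rising. I'll press on to about 0.45 rad.

Request:
{"fn": "play_rows", "kwargs": {"increments": [{"slide": [0, 0, 2], "angular": [0, 0, 0], "claw": 0.24}, {"slide": [0, 0, 2], "angular": [0, 0, 0], "claw": 0.24}, {"slide": [0, 0, 2], "angular": [0, 0, 0], "claw": 0.24}, {"slide": [0, 0, 1], "angular": [0, 0, 0], "claw": 0.24}, {"slide": [0, 0, 0], "angular": [0, 0, 0], "claw": 0.24}]}}

```text
time: 7.4
ee_pos: [0.5093, 0.0369, 0.0502]
tcp_rot: [180.0, 0.0, 163.6]
wrist_force: [1.6, 5.2, 5.0]
opening: 0.0531
grasp_force: 2.6
```

```bash
python3 snap.py pics/c.png
python3 - <<'E'
import cv2
from h import *
i=cv2.imread("pics/c.png")[40:420,400:770];cv2.imwrite("pics/c2.png",cv2.resize(i,None,fx=1.57,fy=1.57))
p=[FX[0],FX[1],np.radians(FY),0]
for a in (0,.2,.3,.4,.5,.6):
  t=a-.35
  for x in(-150,0):
    r=41; u=proj("side",W(p,(x,42+r*np.cos(t),38-r*np.sin(t))));v=np.array([358+(u[0]-190)*2.75,(u[1]-150)*2.75]);print(a,x,((v-[400,40])*1.57).round())
E
```

```text
t 7.4 fix xy [-127.7   34.3] z 0.050221404671113766 rot [1.7998e+02 1.0000e-02 1.6355e+02] F [1.6 5.2 5. ] op 0.05312754057043132
fixture-frame F [0.  5.5] slide mm [  0.3  -0.8 -39.8]
0 -150 [431. 488.]
0 0 [119. 245.]
0.2 -150 [425. 504.]
0.2 0 [116. 261.]
0.3 -150 [424. 511.]
0.3 0 [116. 268.]
0.4 -150 [423. 517.]
0.4 0 [117. 275.]
0.5 -150 [423. 522.]
0.5 0 [118. 281.]
0.6 -150 [424. 526.]
0.6 0 [121. 286.]
```

View pics/c2.png

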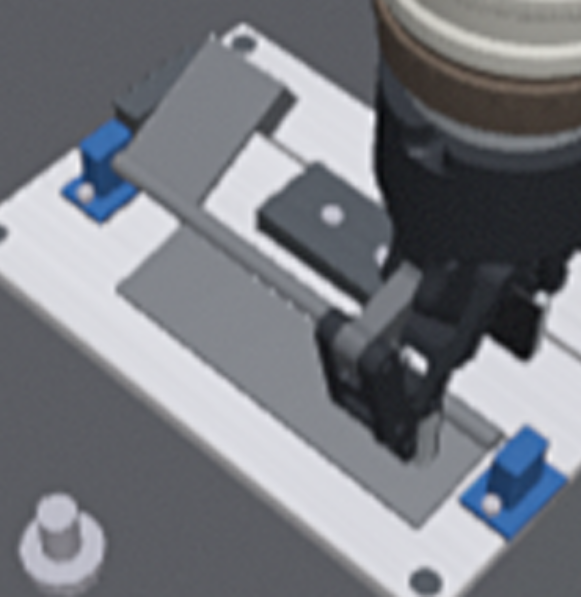

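Flap corner (295,100) is well raised. The thumb plate corners at (118,290) and (418,525) correspond to about 0.47 rad, which is a good hold. Now I'll push.

Request:
{"fn": "play_rows", "kwargs": {"increments": [{"slide": [-3, 0, 0], "angular": [0, 0, 0], "claw": 0.24}, {"slide": [-3, 0, 0], "angular": [0, 0, 0], "claw": 0.24}, {"slide": [-3, 0, 0], "angular": [0, 0, 0], "claw": 0.24}, {"slide": [-3, 0, 0], "angular": [0, 0, 0], "claw": 0.24}, {"slide": [-3, 0, 0], "angular": [0, 0, 0], "claw": 0.24}, {"slide": [-3, 0, 0], "angular": [0, 0, 0], "claw": 0.24}, {"slide": [-3, 0, 0], "angular": [0, 0, 0], "claw": 0.24}]}}

```text
time: 8.2
ee_pos: [0.5284, 0.0305, 0.05]
tcp_rot: [-179.9, -0.1, 163.5]
wrist_force: [-6.3, 2.9, 8.1]
opening: 0.0528
grasp_force: 4.0
```

```bash
python3 snap.py pics/d.png
python3 - <<'E'
import cv2
i=cv2.imread("pics/d.png")[40:420,400:770];cv2.imwrite("pics/d2.png",cv2.resize(i,None,fx=1.57,fy=1.57))
E
```

```text
t 8.2 fix xy [-107.5   33.7] z 0.04995420566179748 rot [-1.7994e+02 -1.3000e-01  1.6354e+02] F [-6.3  2.9  8.1] op 0.052776827468677616
fixture-frame F [-6.9  1. ] slide mm [ 20.6  -0.2 -40. ]
```

View pics/d2.png

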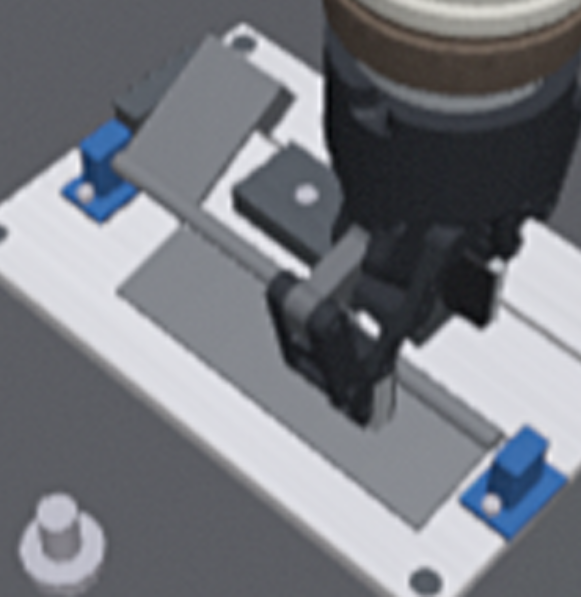

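The bar's nose moved from (258,218) to (235,195) and the flap is still held up, so I'll keep pushing.

Request:
{"fn": "play_rows", "kwargs": {"increments": [{"slide": [-3, 0, 0], "angular": [0, 0, 0], "claw": 0.24}, {"slide": [-3, 0, 0], "angular": [0, 0, 0], "claw": 0.24}, {"slide": [-3, 0, 0], "angular": [0, 0, 0], "claw": 0.24}, {"slide": [-3, 0, 0], "angular": [0, 0, 0], "claw": 0.24}, {"slide": [-3, 0, 0], "angular": [0, 0, 0], "claw": 0.24}, {"slide": [-3, 0, 0], "angular": [0, 0, 0], "claw": 0.24}, {"slide": [-3, 0, 0], "angular": [0, 0, 0], "claw": 0.24}]}}

```text
time: 9.0
ee_pos: [0.5485, 0.0246, 0.0499]
tcp_rot: [-179.9, -0.1, 163.5]
wrist_force: [-6.8, 3.3, 6.7]
opening: 0.0528
grasp_force: 4.1
```

Request:
{"fn": "play_rows", "kwargs": {"increments": [{"slide": [-3, 0, 0], "angular": [0, 0, 0], "claw": 0.24}, {"slide": [-3, 0, 0], "angular": [0, 0, 0], "claw": 0.24}, {"slide": [-3, 0, 0], "angular": [0, 0, 0], "claw": 0.24}, {"slide": [-3, 0, 0], "angular": [0, 0, 0], "claw": 0.24}, {"slide": [-3, 0, 0], "angular": [0, 0, 0], "claw": 0.24}, {"slide": [-2, 0, 0], "angular": [0, 0, 0], "claw": 0.24}, {"slide": [0, 0, 0], "angular": [0, 0, 0], "claw": 0.24}]}}

```text
time: 9.7
ee_pos: [0.5651, 0.0197, 0.0499]
tcp_rot: [-179.9, -0.1, 163.5]
wrist_force: [-4.9, 1.7, 6.2]
opening: 0.0528
grasp_force: 3.3
```

```bash
python3 -c "
from h import *
go(-61,33.5,50)"
```

```text
t 9.7 fix xy [-69.3  33.8] z 0.04992104591109563 rot [-1.7995e+02 -1.1000e-01  1.6353e+02] F [-4.9  1.7  6.2] op 0.052784342401560914
fixture-frame F [-5.2  0.2] slide mm [-8.3 -0.3 -0.1]
```

Request:
{"fn": "play_rows", "kwargs": {"increments": [{"slide": [-1, 0, 0], "angular": [0, 0, 0], "claw": 0.24}, {"slide": [-1, 0, 0], "angular": [0, 0, 0], "claw": 0.24}]}}

```text
time: 9.9
ee_pos: [0.5667, 0.0192, 0.0499]
tcp_rot: [-179.9, -0.1, 163.5]
wrist_force: [-6.9, 3.3, 7.3]
opening: 0.0531
grasp_force: 4.1
```

Request:
{"fn": "play_rows", "kwargs": {"increments": [{"slide": [-1, 0, 0], "angular": [0, 0, 0], "claw": 0.24}, {"slide": [-1, 0, 0], "angular": [0, 0, 0], "claw": 0.24}]}}

```text
time: 10.1
ee_pos: [0.5686, 0.0187, 0.0499]
tcp_rot: [-179.9, -0.1, 163.5]
wrist_force: [-6.3, 2.3, 7.3]
opening: 0.053
grasp_force: 4.1
```

Request:
{"fn": "play_rows", "kwargs": {"increments": [{"slide": [-1, 0, 0], "angular": [0, 0, 0], "claw": 0.24}, {"slide": [-1, 0, 0], "angular": [0, 0, 0], "claw": 0.24}]}}

```text
time: 10.3
ee_pos: [0.5705, 0.0181, 0.0499]
tcp_rot: [-179.9, -0.1, 163.5]
wrist_force: [-6.4, 2.6, 7.3]
opening: 0.0531
grasp_force: 4.1
```

Request:
{"fn": "play_rows", "kwargs": {"increments": [{"slide": [-1, 0, 0], "angular": [0, 0, 0], "claw": 0.24}, {"slide": [-1, 0, 0], "angular": [0, 0, 0], "claw": 0.24}]}}

```text
time: 10.5
ee_pos: [0.5725, 0.0176, 0.0499]
tcp_rot: [-179.9, -0.1, 163.5]
wrist_force: [-6.3, 3.4, 7.0]
opening: 0.0526
grasp_force: 4.1
```

```bash
python3 -c "
from h import *
go(-61,33.5,50)"
```

```text
t 10.5 fix xy [-61.6  33.8] z 0.04993948070364369 rot [-1.7995e+02 -1.4000e-01  1.6353e+02] F [-6.3  3.4  7. ] op 0.05259425849779485
fixture-frame F [-7.   1.5] slide mm [-0.6 -0.3 -0.1]
```

Request:
{"fn": "play_rows", "kwargs": {"increments": [{"slide": [-1, 0, 0], "angular": [0, 0, 0], "claw": 0.24}]}}

```text
time: 10.6
ee_pos: [0.5727, 0.0174, 0.0499]
tcp_rot: [-179.9, -0.2, 163.5]
wrist_force: [-13.5, 4.9, 12.1]
opening: 0.0526
grasp_force: 8.0
```

Request:
{"fn": "play_rows", "kwargs": {"increments": [{"slide": [-1, 0, 0], "angular": [0, 0, 0], "claw": 0.24}]}}

```text
time: 10.7
ee_pos: [0.5727, 0.0174, 0.0499]
tcp_rot: [-179.9, -0.3, 163.5]
wrist_force: [-19.7, 8.2, 16.1]
opening: 0.053
grasp_force: 10.6
```

Request:
{"fn": "play_rows", "kwargs": {"increments": [{"slide": [-0.5, 0, 0], "angular": [0, 0, 0], "claw": 0.24}]}}

```text
time: 10.8
ee_pos: [0.5728, 0.0174, 0.0499]
tcp_rot: [-179.9, -0.4, 163.5]
wrist_force: [-19.4, 7.4, 16.8]
opening: 0.0529
grasp_force: 11.2
```

Request:
{"fn": "play_rows", "kwargs": {"increments": [{"slide": [-0.5, 0, 0], "angular": [0, 0, 0], "claw": 0.24}]}}

```text
time: 10.9
ee_pos: [0.5728, 0.0174, 0.0499]
tcp_rot: [-179.9, -0.4, 163.5]
wrist_force: [-23.2, 8.2, 17.0]
opening: 0.0529
grasp_force: 12.9
```

The bar stopped hard with the finger centre at -61, which is exactly home. Now I'll back off with the flap still held, then check.

Request:
{"fn": "play_rows", "kwargs": {"increments": [{"slide": [2, 0, 0], "angular": [0, 0, 0], "claw": 0.24}, {"slide": [2, 0, 0], "angular": [0, 0, 0], "claw": 0.24}, {"slide": [3, 0, 0], "angular": [0, 0, 0], "claw": 0.24}, {"slide": [3, 0, 0], "angular": [0, 0, 0], "claw": 0.24}, {"slide": [0, 0, 0], "angular": [0, 0, 0], "claw": 0.24}]}}

```text
time: 11.4
ee_pos: [0.5669, 0.0195, 0.0506]
tcp_rot: [-180.0, 0.1, 163.5]
wrist_force: [3.0, -0.9, 5.0]
opening: 0.0531
grasp_force: 2.4
```

```bash
python3 snap.py pics/e.png
python3 - <<'E'
import cv2
i=cv2.imread("pics/e.png")[40:420,400:770];cv2.imwrite("pics/e2.png",cv2.resize(i,None,fx=1.57,fy=1.57))
E
```

```text
t 11.4 fix xy [-67.5  34.1] z 0.05057216916718479 rot [-1.7999e+02  6.0000e-02  1.6352e+02] F [ 3.  -0.9  5. ] op 0.05312423705386574
fixture-frame F [3.1 0. ] slide mm [ 60.5  -0.5 -39.5]
```

View pics/e2.png

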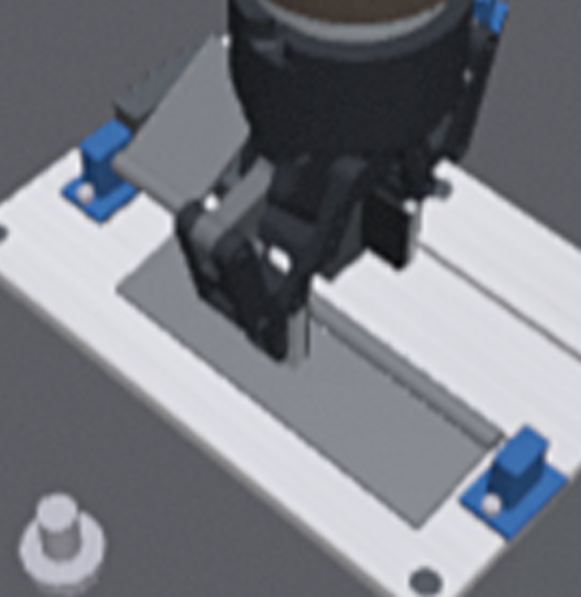

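The flap is still open, with the plate corner at (418,525), and the fingers are free of the block. I'll raise gently so the flap closes, then move clear.

Request:
{"fn": "play_rows", "kwargs": {"increments": [{"slide": [0, 0, -2], "angular": [0, 0, 0], "claw": 0.24}, {"slide": [0, 0, -2], "angular": [0, 0, 0], "claw": 0.24}, {"slide": [0, 0, -2], "angular": [0, 0, 0], "claw": 0.24}, {"slide": [0, 0, -2], "angular": [0, 0, 0], "claw": 0.24}, {"slide": [0, 0, -3], "angular": [0, 0, 0], "claw": 0.24}, {"slide": [0, 0, -5], "angular": [0, 0, 0], "claw": 0.24}, {"slide": [0, 0, -10], "angular": [0, 0, 0], "claw": 0.24}, {"slide": [0, 0, -20], "angular": [0, 0, 0], "claw": 0.24}]}}

```text
time: 12.3
ee_pos: [0.5657, 0.0198, 0.0958]
tcp_rot: [-180.0, -0.2, 163.5]
wrist_force: [0.2, 0.2, -0.1]
opening: 0.0528
grasp_force: 0.0
```

Request:
{"fn": "play_rows", "kwargs": {"increments": [{"slide": [0, 0, -40], "angular": [0, 0, 0], "claw": 0.24}, {"slide": [0, 0, -40], "angular": [0, 0, 0], "claw": 0.24}, {"slide": [0, 0, -40], "angular": [0, 0, 0], "claw": 0.24}, {"slide": [30, -30, -20], "angular": [0, 0, 0], "claw": 0.24}, {"slide": [30, -30, 0], "angular": [0, 0, 0], "claw": 0.24}, {"slide": [30, -30, 0], "angular": [0, 0, 0], "claw": 0.24}, {"slide": [30, -30, 0], "angular": [0, 0, 0], "claw": 0.24}, {"slide": [30, -30, 0], "angular": [0, 0, 0], "claw": 0.24}]}}

```text
time: 13.1
ee_pos: [0.3786, -0.082, 0.2369]
tcp_rot: [180.0, 0.0, 163.6]
wrist_force: [0.0, -2.2, 0.7]
opening: 0.0531
grasp_force: 0.0
```

Request:
{"fn": "play_rows", "kwargs": {"increments": [{"slide": [0, -40, 0], "angular": [0, 0, 0], "claw": 0.24}, {"slide": [0, -40, 0], "angular": [0, 0, 0], "claw": 0.24}, {"slide": [0, -40, 0], "angular": [0, 0, 0], "claw": 0.24}, {"slide": [0, -40, 0], "angular": [0, 0, 0], "claw": 0.24}, {"slide": [0, -40, 0], "angular": [0, 0, 0], "claw": 0.24}, {"slide": [0, 0, 0], "angular": [0, 0, 0], "claw": 0.24}, {"slide": [0, 0, 0], "angular": [0, 0, 0], "claw": 0.24}]}}

```text
time: 13.8
ee_pos: [0.3231, -0.2739, 0.2367]
tcp_rot: [180.0, -0.0, 163.4]
wrist_force: [0.4, 0.4, 0.3]
opening: 0.0529
grasp_force: 0.0
```

```bash
python3 snap.py pics/f.png
```

```text
t 13.8 fix xy [-217.6 -316.6] z 0.23667925768012602 rot [ 1.7998e+02 -1.0000e-02  1.6341e+02] F [0.4 0.4 0.3] op 0.052934028817617565
fixture-frame F [0.3 0.5] slide mm [-89.3 350.1 146.8]
```

View pics/f.png

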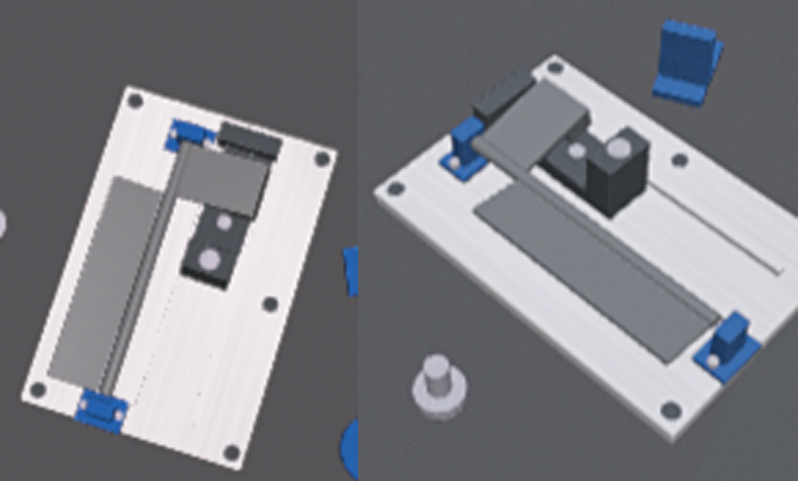

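The flap rests on the bar, with the plate corner at (668,363). The block's rear-left foot is at (610,218) and the loose parts haven't moved. I'll check the bar's place once, then hand in.

Run:
```python
from h import *
p=[FX[0],FX[1],np.radians(FY),-.003]
for x in(-53,-50):
  for l in((x,18,12),(x,18,60),(x,-18,60)):
    u=proj("side",W(p,l));print(l,(358+(u[0]-190)*2.75).round(),((u[1]-150)*2.75).round())
```

```text
(-53, 18, 12) 613.0 227.0
(-53, 18, 60) 616.0 178.0
(-53, -18, 60) 656.0 144.0
(-50, 18, 12) 610.0 224.0
(-50, 18, 60) 612.0 176.0
(-50, -18, 60) 652.0 141.0
```

```bash
python3 -c "
from workcell import bot
print(bot.job_done())"
```

```text
the job is handed in; nothing more can be done
None
```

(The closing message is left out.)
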